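Raise the sample box cover with its lifter lever

TASK

The heavy steel cover of the little sample box is raised with its lifter lever, which has been left swung aside. With shut fingers push the lever sideways until it is in line with the box, so that its short end lies under the tab of the cover; then press the round pad at its long end down until the cover stands open by at least 15 degrees, and finish holding it there: the program ends while the fingers still press. Touch only the lever: do not touch the cover or disturb the stopper, the dropper bottle and the beaker that stand around.

Things in the scene. Friction and masses are not known exactly. Their poses are not given: they have to be found in the camera images.
- lifter: The fixture, fixed to the worktop: a grey bed plate (235 x 170 x 6 mm) that carries an open aluminium box at one end and the lever's swivelling fork at the other. Origin on the worktop (z = 0) straight below the lever's pivot. Its x axis points from the pivot to the box (box walls from x = 90 to 165 mm, y = -65 to 65 mm, rim 72 mm above the worktop; the bed plate spans x = -40 to 195 mm); z is up. Place and yaw vary.
- pivot (a point): The lever's pivot, 85 mm above the worktop, over the origin of the fixture. The lever swivels about the vertical through it and tips about the level pin through it.
- swivel (a joint): Swivel of fork and lever about the vertical (rad), counterclockwise from above positive, range -0.4 to 1.0. 0 = lever in line with the fixture's x axis, its short end under the middle of the cover's tab, its long end pointing along the fixture's -x. Starts 0.45 to 0.8; in line means within 0.2 either way. It stays where it is left; about 1 N at the long end moves it, and there is no stop at 0.
- lever (a joint): Tip of the lever about its level pin (rad), 0 to 0.65. 0 = at rest, held by a return spring: the long end slants up at 0.35 rad above the level, short end low. Grows as the long end is pressed down. When in line, the short end meets the tab at about 0.05 and the cover is 15 degrees open at about 0.47; 0.65 is the end stop (cover about 21 degrees open). Pressing takes 2 to 6 N at the pad.
- lever_pad (a point): Centre of the top of the round black press pad (diameter 44 mm, 8 mm thick) at the lever's long end, 190 mm from the pivot. The lever is a straight round steel bar, 12 mm thick, whose axis passes 10 mm below this point; it runs 190 mm from the pivot to below the pad's centre and 70 mm from the pivot the other way. At rest the pad is about 160 mm above the worktop, at the end stop about 39 mm. Bar and worktop between fork and pad are otherwise clear all round the swing.
- lever_toe (a point): Centre of the round tip of the lever's short end (12 mm thick), 70 mm from the pivot.
- cover: The heavy loose steel cover (about 0.9 kg) lying on the box: plate 82 x 130 x 8 mm with a 40 mm wide tab that juts out towards the lever. Its hinge pin (10 mm thick) lies in two open cradles at the far side of the box. Origin in the middle of the pin's axis; its x axis points away from the lever (as the fixture's x), z is square to the plate: the angle between z and the vertical is how far it is open (0 = shut). It opens by rising at the tab.
- cover_tab (a point): Middle of the underside of the tab, 104 mm from the pin's axis, where the lever's short end lifts; 72 mm above the worktop when shut.
- cradle (a point): Where the cover's pin axis lies in the cradles, 77 mm above the worktop, at x = 172 mm of the fixture.
- rubber_stopper: Loose brown rubber stopper, 32 mm across, 28 mm high, beside the fixture; origin at the centre of its underside. Not to be moved.
- dropper_bottle: Loose small white bottle with a black cap, 37 mm across, 70 mm high, on the other side of the fixture; origin at the centre of its underside. Not to be moved.
- beaker: Loose small glass beaker, 58 mm across, 70 mm high, beyond the box; origin at the centre of its underside. Not to be moved.

How it is judged:
By the outcome, as a careful person would: the job done as asked, in the order asked, and still so for the second after the job is handed in, while the arm keeps its last pose, push and grip.
It also fails if it takes over 48 s, if anything falls off the work surface, if the arm or the gripper's body presses on something with over 40 N, if the wrist force passes 120 N, or if a joint passes its speed limit or range.

ROBOT

A 6-joint arm with a two-finger parallel gripper is mounted at the origin on a cart in front of the work surface, level with it; the furniture and walls round the work are solid. World frame = base frame: x ahead of the robot, y to its left, z up, the work surface at z = 0. Lengths are in m, angles in rad, forces in N, time in s.
With the tool pointing down it reaches from about 0.375 to 0.9 m from the base axis. Payload 3.1 kg.
Tool frame: the origin (TCP) lies between the finger pads; the fingertips stand robot.tip_extent ahead of it and the grasp point (between the pads) lies 3 mm ahead of it (robot.tip_extent is the distance from the TCP to the fingertips, in m); z points along the fingers, x is the direction in which the jaws open and shut, and the axes are right-handed (so a half turn about z gives the same grasp; the last joint's range is limited). The gripper opens to 87 mm and grips with 3 to 60 N. Pads are 19 mm wide; open, the fingers measure 117 mm over their backs; the gripper's body (75 mm by 190 mm) begins 51 mm behind the grasp point.
Start: joints at [1.04, 0.527, 1.433, -0, 1.181, -0.178], TCP at [0.216, 0.586, 0.245] pointing down, gripper open.
Joint ranges: [-3.08, 3.08], [-0.75, 2.2], [0.22, 2.44], [-1.43, 4.57], [0, 2.65], [-2.85, 2.85]. Speed limits (rad/s): [2.79, 2.79, 3.14, 3.14, 3.14, 3.14].

INTERFACE

Orientations are given as a unit quaternion [x, y, z, w].
In Python, from rig import robot, cams gives the robot as it stands.
- The arm moves only by the tool carry_out, never from a script. Its argument "steps" is a list of rows, each a list of 3 entries, a list of its own where there are three numbers: the shift along the world's x, y, z in cm, then the turn about the world's z in degrees, then the closure, from 0 (fully open) to 1 (shut). In form: [[[dx, dy, dz], spin, fingers], ...]. A call has 1 to 10 rows; each row shifts and turns the pose as measured when the row begins; what a row does not reach is not made up. A row lasts 1/10 s, in which the tool goes at most 50 mm and 8.59 degrees, less where a joint would pass 70% of its speed; a pose out of reach is approached as far as the arm can. A call with a gripper value outside its range is refused whole. The fingers move at their own pace and stop on an object; "squeeze" is the grip in N (left out, the last holds). Time passes only in rows, so rows that do not move let the fingers close. It gives the time, the measured TCP pose, the force and the opening at its end, in the units of the state.
- robot.get_obs(): the state, without advancing time (a new reading comes with each control period).
- cams.camera(name): name is "scene" or "side" or "wrist"; returns a dict with "pixels" (480x640x3 uint8, red, green, blue), "fx", "fy", "cx", "cy" (pixels), "eye" and "rotation" of the camera in the world. Camera axes: x right, y up, looking along -z (the intrinsics and any distortion apply to the point x, -y, -z); pixel columns grow to the right and rows downward; lengths in m; the calibration is good to about 2 mm. The wrist camera is an equidistant fisheye: a pixel r from the principal point sees the ray r / f radians off the axis. A picture is of the moment at which its call begins. There is no depth.
- robot.hand_in(): hands the job in, once; it reports no verdict.
The state is a dict: "time": time; "q": joint angles; "joint_velocities": joint speeds; "joint_torque": joint torques, N m; "position": TCP position; "tool_rot": TCP orientation; "ft_force": force on the tool from outside, world axes, zero at the start; "moment": the same for the moment, N m; "grip_width": finger opening in m.
Only numpy, scipy, OpenCV 4.12 (cv2) and the standard library are available. Lean on these libraries where they do the work, as an engineer would, in place of code of your own. Each camera call takes 0.05 s, during which the arm holds its last target. There are 200 camera calls.

## Working session

There is one attempt and no reset: what is moved stays moved. The work goes in short steps, Python scripts to look and compute and a tool call to move; the robot and the scene stay as the last step left them, time stands still between calls to the robot, and variables do not carry over. Pictures are saved under pics/ and viewed, about 8 in all and at most 12, crops included, and the job is handed in when it is done.

Besides the shell and the picture viewer there is one more tool, called in YAML: its name, and indented under it one key for each argument. carry_out: Moves the arm, as the interface text tells. Its arguments: {"type":"object","properties":{"steps":{"type":"array"},"squeeze":{"type":"number"}},"required":["steps"]}

```bash
mkdir -p pics; cat > h.py <<'E'
import numpy as np, cv2, pickle
from rig import robot, cams
def snap(n,f):
    c=cams.camera(n); cv2.imwrite(f'pics/{f}.png',np.ascontiguousarray(c['pixels'][:,:,::-1])); pickle.dump(c,open(f'pics/{f}.pkl','wb')); return c
def load(f): return pickle.load(open(f'pics/{f}.pkl','rb'))
def ray(c,u,v):
    d=np.array([(u-c['cx'])/c['fx'],-(v-c['cy'])/c['fy'],-1.]); d=np.array(c['rotation'])@d
    return np.array(c['eye']),d/np.linalg.norm(d)
def onz(c,u,v,z):
    e,d=ray(c,u,v); return e+d*(z-e[2])/d[2]
def tri(c1,p1,c2,p2):
    e1,d1=ray(c1,*p1);e2,d2=ray(c2,*p2)
    t=np.linalg.lstsq(np.c_[d1,-d2],e2-e1,rcond=None)[0]
    a,b=e1+t[0]*d1,e2+t[1]*d2; return (a+b)/2,np.linalg.norm(a-b)
E
python3 - <<'E'
from h import *
o=robot.get_obs(); print({k:np.round(o[k],3) for k in ('time','position','tool_rot','ft_force','grip_width')}, robot.tip_extent)
for n in('scene','side'):
    c=snap(n,n+'1'); print(n,c['eye'],c['fx'],np.round(c['rotation'],2).tolist(), c.keys())
E
```

```text
{'time': np.float64(0.0), 'position': array([0.216, 0.586, 0.244]), 'tool_rot': array([ 0.82 ,  0.572, -0.001,  0.   ]), 'ft_force': array([-1.037, -0.865,  0.1  ]), 'grip_width': np.float64(0.087)} 0.022
scene [-0.13183887 -0.37026382  0.70493537] 579.9328131949173 [0.4, -0.21, -0.4, 0.8] dict_keys(['pixels', 'fx', 'fy', 'cx', 'cy', 'eye', 'rotation'])
side [-0.18513454  1.17096776  0.59688589] 599.5439269384281 [-0.17, 0.55, 0.78, -0.24] dict_keys(['pixels', 'fx', 'fy', 'cx', 'cy', 'eye', 'rotation'])
```

View pics/scene1.png

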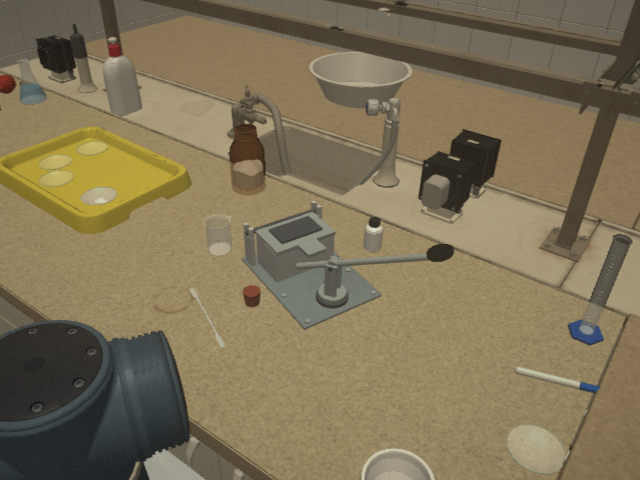

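View pics/side1.png

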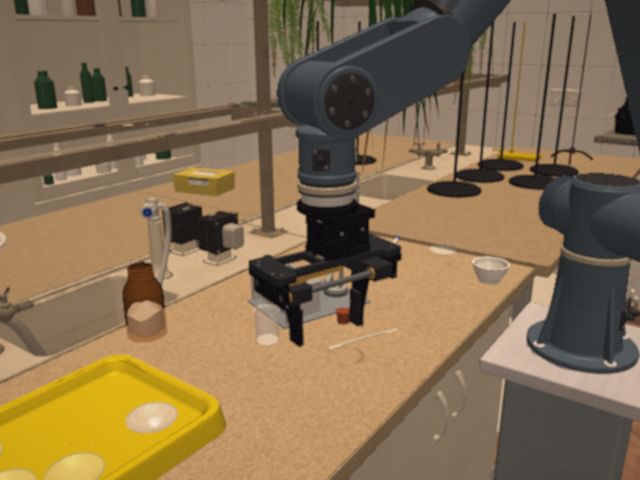

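The scene view shows the lever swung aside: pad near (440,253), toe near (299,265), fork base near (332,295), plate corners near (379,293), (305,325) and (243,261). The stopper is at (252,296), the bottle at (373,235) and the beaker at (218,235). In the side view the gripper hides the fixture.

```bash
sed -i 's/^import numpy.*/&\nfrom scipy.spatial.transform import Rotation as Rn/; s/np.array(c\[.rotation.\])@d/Rn.from_quat(c["rotation"]).apply(d)/' h.py
python3 - <<'E'
from h import *
c=load('scene1')
P=lambda u,v,z:onz(c,u,v,z).round(3)
A=P(380,293,.006);B=P(305,325,.006);C=P(243,261,.006)
print('corners',A,B,C,'len',np.linalg.norm(A-B),np.linalg.norm(B-C))
x=(C-B)/np.linalg.norm(C-B); y=(A-B)/np.linalg.norm(A-B)
print('yaw',np.degrees(np.arctan2(x[1],x[0])),np.degrees(np.arctan2(y[1],y[0])))
O=(A+B)/2+x*.04; print('origin from plate',O)
pad=P(440,253,.160);print('pad',pad,'fork base',P(332,296,.012),'toe',P(299,265,.061))
d=pad-O;print('pad dist',np.hypot(*d[:2]),np.degrees(np.arctan2(d[1],d[0])))
for n,u,v,z in(('stopper',252,290,.028),('bottle',374,222,.07),('beaker',218,220,.07)):print(n,P(u,v,z))
im=cv2.imread('pics/scene1.png')[190:340,200:480];cv2.imwrite('pics/crop.png',cv2.resize(im,None,fx=2.8,fy=2.8,interpolation=cv2.INTER_CUBIC))
E
```

```text
corners [0.61  0.003 0.006] [0.458 0.063 0.006] [0.53  0.269 0.006] len 0.16341358572652392 0.21822007240398397
yaw 70.73473569081999 -21.540975918538447
origin from plate [0.54719769 0.07076005 0.006     ]
pad [ 0.589 -0.105  0.16 ] fork base [0.544 0.065 0.012] toe [0.53  0.13  0.061]
pad dist 0.18066274455047496 -76.62148306069047
stopper [0.454 0.179 0.028]
bottle [0.722 0.089 0.07 ]
beaker [0.539 0.339 0.07 ]
```

View pics/crop.png

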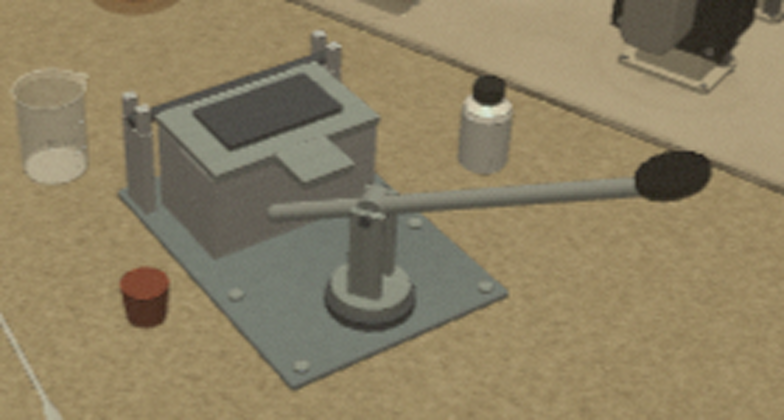

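The crop confirms the geometry: pad centre near crop (673,175), pivot near (370,203), plate corner near (508,294). Fixture yaw is about 70° and the swivel about +0.58 rad, so I'll push the bar towards −x from its far (+x) side. First I move above that side.

carry_out:
  steps:
    - [[0,0,2],0,1]
    - [[2,-3.2,0],-8.5,1]
    - [[2,-3.2,0],-8.5,1]
    - [[2,-3.2,0],-8.5,1]
    - [[2,-3.2,0],-8.5,1]
    - [[2,-3.2,0],-8.5,1]
    - [[2,-3.2,0],-8.5,1]
    - [[2,-3.2,0],-8.5,1]
    - [[2,-3.2,0],-8.5,1]
    - [[2,-3.2,0],-8.5,1]
  squeeze: 20

```text
time: 1.1
position: [0.3957, 0.2895, 0.2598]
tool_rot: [0.998, -0.067, -0.004, -0.001]
ft_force: [0.8, -0.3, -0.2]
grip_width: 0.0151
```

carry_out:
  steps:
    - [[2,-3.2,0],-8.5,1]
    - [[2,-3.2,0],0,1]
    - [[2,-3.2,0],0,1]
    - [[2,-3.2,0],0,1]
    - [[2,-3.2,0],0,1]
    - [[2,-3.2,0],0,1]
    - [[2,-3.2,0],0,1]
    - [[2,-3.2,0],0,1]
    - [[2,-3.2,0],0,1]
    - [[2,-3.2,0],0,1]

```text
time: 2.1
position: [0.599, -0.0455, 0.2566]
tool_rot: [0.99, -0.144, -0.007, -0.001]
ft_force: [0.1, -0.3, -0.4]
grip_width: 0.0003
```

carry_out:
  steps:
    - [[2.8,-0.5,-2],-3,1]
    - [[0,0,0],0,1]
    - [[0,0,0],0,1]

```text
time: 2.4
position: [0.63, -0.057, 0.2343]
tool_rot: [0.985, -0.174, -0.007, -0.001]
ft_force: [-0.8, 0.5, -0.6]
grip_width: 0.0005
```

```bash
python3 - <<'E'
from h import *
a=snap('scene','scene2')['pixels'];b=snap('side','side2')['pixels']; print(robot.get_obs()['position'])
A=cv2.resize(a[180:345,230:480],(400,264)); 
B=cv2.resize(b[200:345,220:420],(400,290),interpolation=cv2.INTER_CUBIC)
cv2.imwrite('pics/both2.png',np.vstack([cv2.resize(A,(640,422)),cv2.resize(B[:,:],(640,464))[:170*1]])[:,:,::-1])
cv2.imwrite('pics/s2.png',cv2.resize(b[200:345,220:420],(800,580),interpolation=cv2.INTER_CUBIC)[:,:,::-1])
E
```

```text
[ 0.6293448  -0.05619305  0.2346141 ]
```

View pics/s2.png

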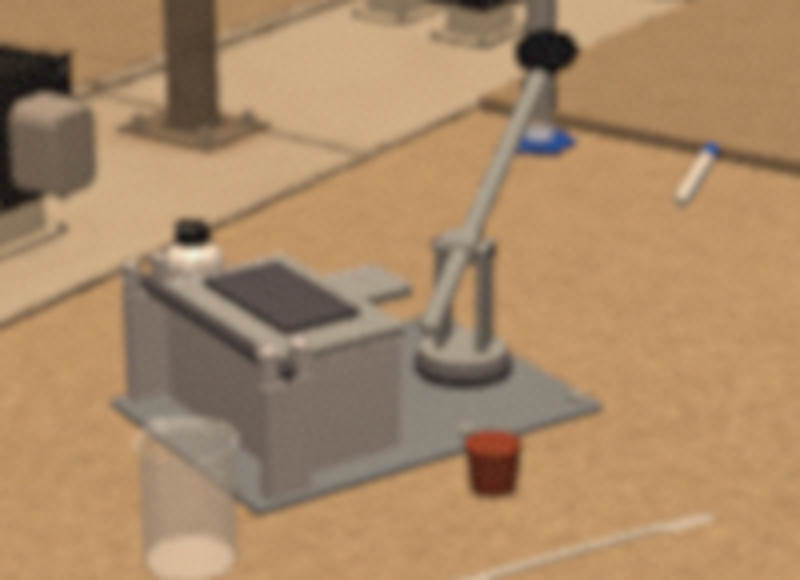

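View pics/scene2.png

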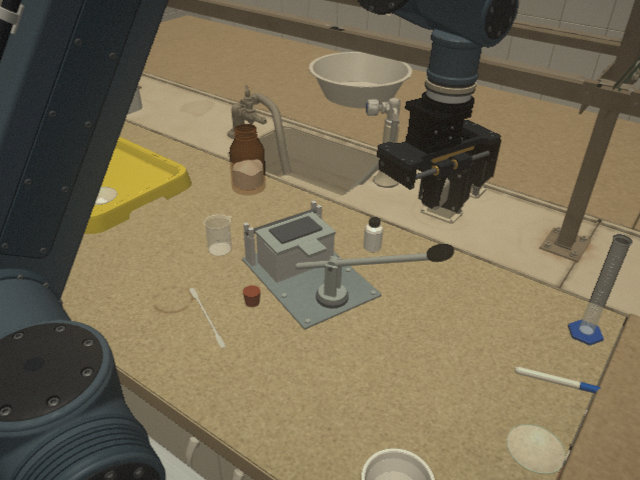

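Side crop (×4, offset 220,200): pad at (546,50), fork top near (463,245), plate corners at (598,406), (262,513) and (115,403). The scene view shows the gripper clear, beyond the lever.

```bash
python3 - <<'E'
from h import *
c=load('scene2');s=load('side2')
S=lambda u,v:(220+u/4,200+v/4); K=lambda u,v:(200+u/2.8,190+v/2.8)
def T(n,a,b):
    p,g=tri(c,a,s,b);print(n,p.round(3),round(g,4));return p
pad=T('pad',K(673,175),S(546,47));B=T('B',K(294,387),S(600,406));C=T('C',K(118,195),S(262,513))
T('toe',K(275,212),S(428,334)); piv=T('pivtop',K(372,197),S(465,241))
t1=T('tab+',K(318,181),S(410,290))
st=onz(c,254.5,333,.006)
x=(C-B)[:2];yaw=np.arctan2(x[1],x[0]);print('yaw',np.degrees(yaw),np.linalg.norm(x))
D=onz(s,*S(115,403),.006);A=onz(c,*K(508,294),.006);print('A',A,'D',D)
M=np.array([A,B,C,D])[:,:2];cen=M.mean(0)
ax=(C+D-A-B)[:2];yaw=np.arctan2(ax[1],ax[0]);u=np.array([np.cos(yaw),np.sin(yaw)]);O=cen-u*.0775
print('yaw',np.degrees(yaw),'O',O)
d=O-pad[:2];print('swivel',np.arctan2(d[1],d[0])-yaw,np.linalg.norm(d))
print('pad inline rest',O-u*.175,'inline tip.55',O-u*.188)
E
```

```text
pad [ 0.596 -0.103  0.156] 0.0002
B [0.455 0.06  0.001] 0.0017
C [0.536 0.277 0.001] 0.0018
toe [0.529 0.132 0.056] 0.0052
pivtop [0.545 0.069 0.089] 0.004
tab+ [0.553 0.116 0.073] 0.0071
yaw 69.59913722420737 0.23149200265240186
A [ 0.60717223 -0.00218357  0.006     ] D [0.68344528 0.22649139 0.006     ]
yaw 70.59646918550044 O [0.54454427 0.06743099]
swivel 0.6291848176659465 0.17801341284384317
pad inline rest [ 0.4864059  -0.09762939] inline tip.55 [ 0.48208705 -0.10989102]
```

carry_out:
  steps:
    - [[0,0,-2.5],0,1]
    - [[0,0,-2.5],0,1]
    - [[0,0,-2.5],0,1]
    - [[0,0,-2.5],0,1]
    - [[0,0,0],0,1]
    - [[-1,0,0],0,1]
    - [[-1,0,0],0,1]
    - [[-1,0,0],0,1]
    - [[-1,0,0],0,1]
    - [[-1,0,0],0,1]

```text
time: 3.5
position: [0.5773, -0.05, 0.1443]
tool_rot: [0.986, -0.168, 0.002, -0.0]
ft_force: [1.1, -0.3, 0.4]
grip_width: 0.0004
```

```bash
python3 - <<'E'
from h import *
a=snap('scene','scene3')['pixels']; print(robot.get_obs()['position'],robot.get_obs()['ft_force'])
cv2.imwrite('pics/c3.png',cv2.resize(a[140:340,230:500],(800,592),interpolation=cv2.INTER_CUBIC)[:,:,::-1])
E
```

```text
[ 0.57483851 -0.04954847  0.14406823] [-1.19931194 -0.22626059 -0.74006852]
```

View pics/c3.png

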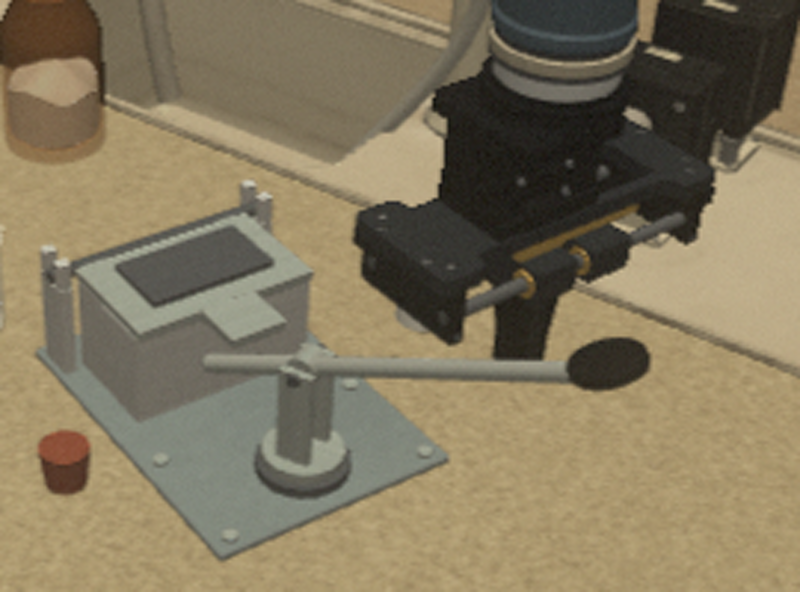

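The finger stands at the far side of the bar, and the pad has moved from (440,253) to about (435,262), so the lever is swinging. I'll lower the fingers slightly and continue.

carry_out:
  steps:
    - [[0,-0.8,-0.9],0,1]
    - [[-1,0,0],0,1]
    - [[-1,0,0],0,1]
    - [[-1,0,0],0,1]
    - [[-1,0,0],0,1]
    - [[-0.6,0,0],0,1]
    - [[0,0,0],0,1]

```text
time: 4.25
position: [0.5254, -0.0582, 0.1351]
tool_rot: [0.986, -0.169, 0.001, -0.001]
ft_force: [0.2, 0.2, 0.0]
grip_width: 0.0004
```

```bash
cat > pad.py <<'E'
from h import *
import sys
def padpos(tag,z):
    a=snap('scene','scene'+tag); px=a['pixels'].astype(int)
    m=(px.max(2)<60).astype(np.uint8); m[:225]=0; m[360:]=0; m[:,:330]=0; m[:,480:]=0
    n,l,st,ce=cv2.connectedComponentsWithStats(m)
    for i in range(1,n):
        if st[i,4]>80: print(st[i],ce[i].round(1),onz(a,*ce[i],z).round(3))
    cv2.imwrite(f'pics/c{tag}.png',cv2.resize(a['pixels'][140:360,230:500],(720,587),interpolation=cv2.INTER_CUBIC)[:,:,::-1])
o=robot.get_obs();print(o['time'],o['position'].round(4),o['ft_force'].round(1),o['tool_rot'].round(3))
padpos(sys.argv[1],float(sys.argv[2]))
E
python3 pad.py 4 .157
```

```text
4.25 [ 0.5254 -0.0582  0.1351] [0.2 0.2 0. ] [ 0.986 -0.169  0.001 -0.001]
[ 334  225  127   67 3962] [388.4 249.4] [ 0.551 -0.033  0.157]
```

View pics/c4.png

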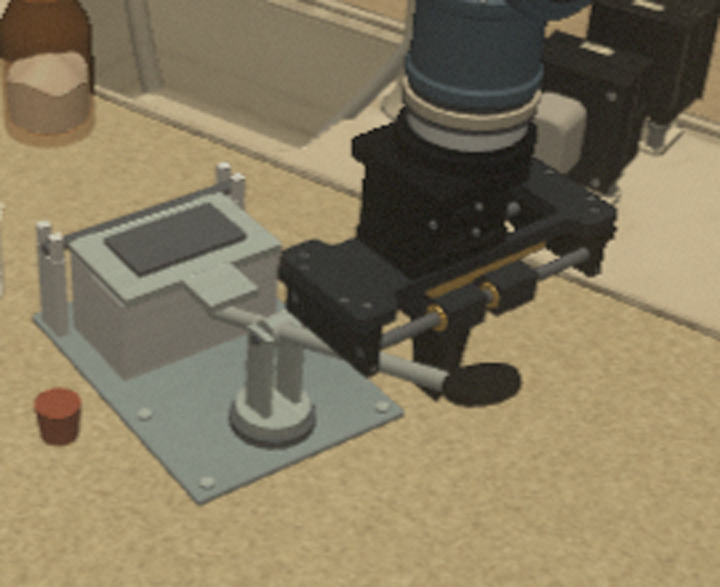

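The lever now points close to the tab. The pad centre is at crop (482,383), about (411,284) in full frame, and the toe has reached the tab edge.

```bash
python3 - <<'E'
from h import *
a=load('scene4');O=np.array([.545,.068])
for z in(.156,.160):
    p=onz(a,410.7,283.6,z);d=O-p[:2];print(p,np.linalg.norm(d),np.arctan2(d[1],d[0])-np.radians(70.3))
E
```

```text
[ 0.49744084 -0.10262627  0.156     ] 0.17713045987066459 0.0719964831722768
[ 0.49285538 -0.1045765   0.16      ] 0.1802823103547564 0.05039841858731031
```

carry_out:
  steps:
    - [[-0.6,0,0],0,1]
    - [[0,0,0],0,1]
    - [[1.5,-0.5,0],0,1]
    - [[1.5,-0.5,0],0,1]
    - [[0,0,3],0,1]
    - [[0,0,3],0,1]
    - [[0,0,2],0,1]
    - [[0,0,0],0,1]

```text
time: 5.1
position: [0.5476, -0.0687, 0.215]
tool_rot: [0.986, -0.168, -0.004, -0.0]
ft_force: [-0.0, -1.0, -0.2]
grip_width: 0.0006
```

```bash
python3 pad.py 5 .158; python3 - <<'E'
from h import *
s=snap('side','side5');print(Rn.from_quat(robot.get_obs()['tool_rot']).apply([0,0,1]))
a=cv2.imread('pics/c5.png');b=cv2.resize(s['pixels'][190:340,240:400],(627,587),interpolation=cv2.INTER_CUBIC)[:,:,::-1]
cv2.imwrite('pics/d5.png',cv2.resize(np.hstack([a[:,:][:, 0:720],b]),(800,349)))
E
```

```text
5.1 [ 0.5476 -0.0687  0.215 ] [-0.  -1.  -0.2] [ 0.986 -0.168 -0.004 -0.   ]
[402 225  20  19 307] [411.5 232.9] [ 0.614 -0.041  0.158]
[392 278  29  16 353] [406.2 285.4] [ 0.487 -0.1    0.158]
[-0.01301011  0.00371844 -0.99990845]
```

View pics/d5.png

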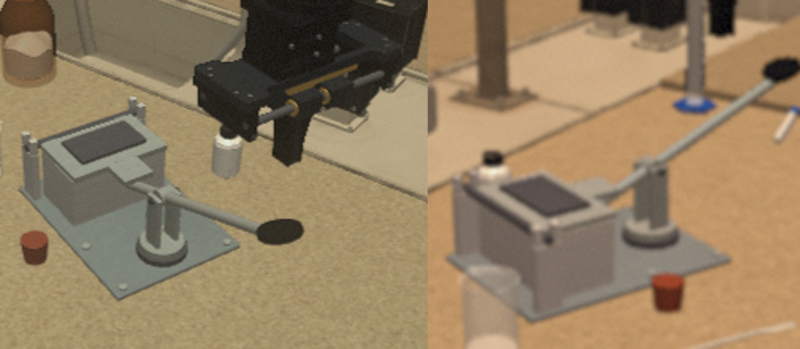

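The pad is at (0.487, −0.100), within 2 mm of the in-line prediction, and the toe lies under the tab. The fingers are clear. Next I go over the pad and press along its arc.

carry_out:
  steps:
    - [[-3.1,-1.7,0],0,1]
    - [[-3.1,-1.7,0],0,1]
    - [[0,0,0],0,1]

```text
time: 5.5
position: [0.4799, -0.1013, 0.2079]
tool_rot: [0.986, -0.167, -0.011, -0.002]
ft_force: [0.6, 0.5, -0.6]
grip_width: 0.0007
```

carry_out:
  steps:
    - [[0.6,0,-1],0,1]
    - [[0,0,-1],0,1]
    - [[0,0,-0.8],0,1]
    - [[-0.1,-0.3,-1],0,1]
    - [[-0.1,-0.3,-1],0,1]
    - [[-0.1,-0.3,-1],0,1]
    - [[0,0,0],0,1]

```text
time: 6.2
position: [0.4849, -0.1098, 0.1415]
tool_rot: [0.986, -0.166, -0.012, -0.002]
ft_force: [-0.9, -1.4, 1.8]
grip_width: 0.0002
```

carry_out:
  steps:
    - [[0,-0.1,-1],0,1]
    - [[0,0,-1],0,1]
    - [[0,0,-1],0,1]
    - [[0,0,-1],0,1]
    - [[0,0,-0.6],0,1]
    - [[0,0,0],0,1]

```text
time: 6.8
position: [0.4857, -0.112, 0.0922]
tool_rot: [0.986, -0.166, -0.011, -0.002]
ft_force: [-1.4, -0.7, 3.1]
grip_width: 0.0003
```

```bash
python3 - <<'E'
from h import *
a=snap('scene','scene6')['pixels'];b=snap('side','side6')['pixels'];o=robot.get_obs();print(o['position'],o['ft_force'])
A=cv2.resize(a[160:340,230:450],(440,360));B=cv2.resize(b[200:350,220:370],(360,360))
cv2.imwrite('pics/d6.png',np.hstack([A,B])[:,:,::-1])
E
```

```text
[ 0.48566176 -0.11202606  0.09291458] [-0.27660751  0.3870647   3.18190331]
```

View pics/d6.png

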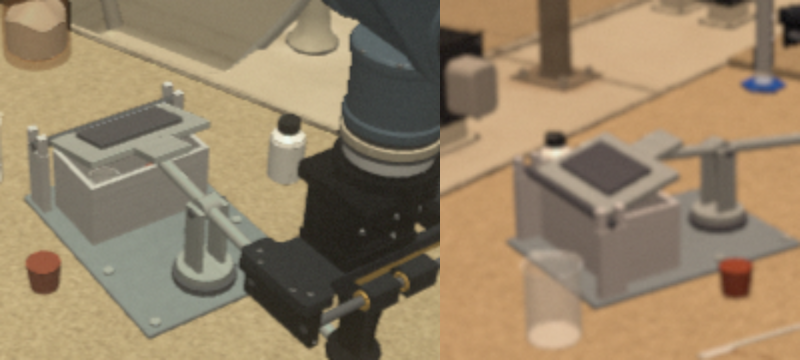

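The cover is rising on the lever's short end, its hinge pin is still in the cradles, and stopper, bottle and beaker are unmoved. I'll press about 2 cm further.

carry_out:
  steps:
    - [[0,0,-0.8],0,1]
    - [[0,0.1,-0.8],0,1]
    - [[0,0.1,-0.3],0,1]
    - [[0,0,0],0,1]
    - [[0,0,0],0,1]

```text
time: 7.4
position: [0.4867, -0.1099, 0.0739]
tool_rot: [0.986, -0.166, -0.009, -0.001]
ft_force: [0.1, -1.2, 3.4]
grip_width: 0.0001
```

```bash
python3 - <<'E'
from h import *
a=snap('scene','scene7')['pixels'];b=snap('side','side7')['pixels'];o=robot.get_obs();print(o['position'],o['ft_force'],o['time'])
A=cv2.resize(a[200:300,230:350],(432,360),interpolation=cv2.INTER_CUBIC);B=cv2.resize(b[230:330,240:340],(360,360),interpolation=cv2.INTER_CUBIC)
cv2.imwrite('pics/d7.png',np.hstack([A,B])[:,:,::-1])
E
```

```text
[ 0.48664268 -0.10990464  0.07400752] [ 0.16315489 -1.3509857   3.0796538 ] 7.5
```

View pics/d7.png

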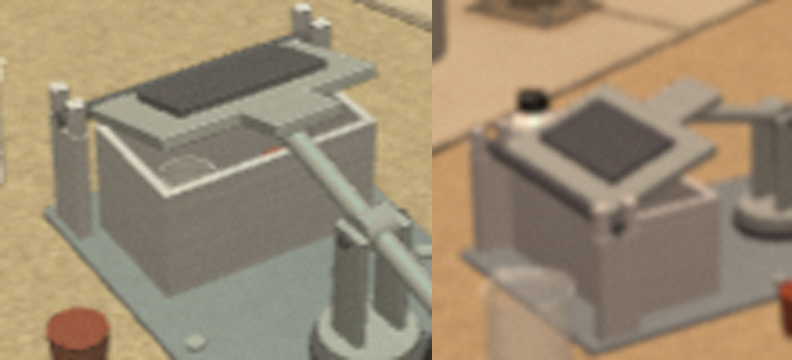

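```bash
python3 - <<'E'
from h import *
c=load('scene7');s=load('side7')
K=lambda u,v:(230+u/3.6,200+v/3.6);S=lambda u,v:(240+(u-432)/3.6,230+v/3.6)
O=np.array([.545,.068]);u=np.array([np.cos(1.227),np.sin(1.227)])
for n,a,b in(('near corner',K(163,138),S(716,148)),('far corner',K(92,108),S(606,202))):
    p,g=tri(c,a,s,b);print(n,p.round(4),round(g,4),'x_fix',(p[:2]-O)@u)
z=.074-.022; 
from scipy.optimize import brentq
a=brentq(lambda a:.085+.19*np.sin(a)+.01*np.cos(a)-z,-.6,.5);print('lever tip',.35-a)
E
```

```text
near corner [0.5194 0.1769 0.1034] 0.0045 x_fix 0.09386226105491297
far corner [0.5474 0.2467 0.0821] 0.004 x_fix 0.1690343151675863
lever tip 0.5769088147647308
```

The lever height gives a tip of 0.58, about 18.5° open. The rough cover triangulation gives about 16°, so I'll add 5 mm of margin, still short of the stop.

carry_out:
  steps:
    - [[0,0,-0.5],0,1]
    - [[0,0,0],0,1]
    - [[0,0,0],0,1]
    - [[0,0,0],0,1]
    - [[0,0,0],0,1]

```text
time: 8.0
position: [0.4868, -0.1095, 0.0691]
tool_rot: [0.986, -0.166, -0.009, -0.001]
ft_force: [0.4, -0.9, 3.9]
grip_width: 0.0006
```

```bash
python3 - <<'E'
from h import *
o=robot.get_obs();print(o['position'],o['ft_force'],o['time'])
a=load('scene2')['pixels'].astype(int);b=snap('scene','scene8')['pixels'].astype(int)
for n,(y0,y1,x0,x1) in dict(stopper=(280,310,240,265),bottle=(214,252,362,385),beaker=(212,258,204,233)).items():
    d=np.abs(a-b).max(2)[y0:y1,x0:x1];print(n,d.mean().round(1),d.max())
print(robot.hand_in())
E
```

```text
[ 0.48675719 -0.10949704  0.06914222] [ 0.39864727 -0.88388751  3.86469364] 8.0
stopper 25.0 36
bottle 23.7 113
beaker 28.4 36
the job is handed in; nothing more can be done
None
```

```bash
python3 - <<'E'
from h import *
a=load('scene2')['pixels'].astype(float);b=load('scene8')['pixels'].astype(float)
print('plain worktop shift',(b-a)[380:440,230:330].mean((0,1)))
g=lambda i,r:i.mean(2)[r[0]:r[1],r[2]:r[3]].astype(np.float32)
for n,r in dict(stopper=(270,320,230,270),bottle=(210,258,358,390),beaker=(205,265,198,240)).items():
    print(n,np.round(cv2.phaseCorrelate(g(a,r),g(b,r)),2) if 0 else cv2.phaseCorrelate(g(a,r),g(b,r)))
E
```

```text
plain worktop shift [28.57066667 25.68583333 19.238     ]
stopper ((0.07090249897407119, 0.1299967412368197), 1.0293217310905456)
bottle ((0.03532488633940467, 0.31428425038595975), 0.7261565911273161)
beaker ((0.5407493612434493, 0.03830782090095397), 0.9764077430301242)
```

The lever is in line with the box and the cover stands open. I handed the job in at about 8 s with the shut fingers still pressing the pad. I pushed only on the lever: first the bar sideways, then the pad down along its arc.

- **Alignment:** with the fingers withdrawn, the pad was within 2 mm of its in-line position, so the swivel was about 0. I did not measure the swivel again after pressing.
- **Opening:** the fingertip height of 47 mm puts the lever at about 0.60 rad, or about 19° open, with about 4 N on the pad. A rough two-view measurement of the cover disagreed: about 16°, taken before I pressed the last 5 mm.
- **Stopper, bottle and beaker:** my first check, a raw comparison of before and after pictures, showed differences. The plain worktop had brightened by the same amount, so most of that is a brightness change. After hand-in, an image-shift check on the saved pictures gave 0.55 pixel or less for all three, so they appear undisturbed.

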